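# Hold the recessed reset of a generator control box

### The arm

A 6-joint arm with a two-finger parallel gripper is mounted at the origin on the work surface. World frame = base frame: x ahead of the robot, y to its left, z up, the work surface at z = 0. Lengths are in m, angles in rad, forces in N, time in s.
With the tool pointing down it reaches from about 0.3 to 0.775 m from the base axis. Payload 14.6 kg.
Tool frame: the origin (TCP) lies midway between the tips of the shut fingers; the grasp point (between the pads) lies 19 mm behind it; z points along the fingers, y is the line along which they close (so a half turn about z gives the same grasp; the last joint's range is limited). The gripper opens to 94 mm and grips with 3 to 60 N. Pads are 16 mm wide; open, the fingers measure 119 mm over their backs; the gripper's body (75 mm by 177 mm) begins 78 mm behind the grasp point.
Start: joints at [1.209, 0.3, 1.521, -0, 1.321, -0.067], TCP at [0.16, 0.526, 0.205] pointing down, gripper open.
Joint ranges: [-3.03, 3.03], [-0.79, 2.21], [0.23, 2.52], [-1.04, 4.18], [0, 3.07], [-2.55, 2.55]. Speed limits (rad/s): [2.22, 2.22, 2.57, 3.14, 3.14, 3.14].

### API

Orientations are given as [roll, pitch, yaw] about the fixed x, y, z axes, in that order (R = Rz(yaw) Ry(pitch) Rx(roll)).
In Python, from station import ctrl gives the robot as it stands. The module is installed in compiled form; this text tells all that it offers.
- The arm moves only by the tool servo_tool, never from a script. Its argument "plan" is a list of rows, each a list of 7 numbers: the opening in per cent of the stroke, from 0 (shut) to 100 (fully open), then the shift along the tool's x, y, z in m, then the turn, a rotation vector about the tool's x, y, z in rad. A call has exactly 8 rows; each row shifts and turns the commanded pose from where the row before left it, along the tool's axes as they then stand; what a row does not reach is not made up. A row lasts 1/8 s, in which the tool goes at most 62.5 mm and 10.7 degrees, less where a joint would pass 70% of its speed; a pose out of reach is approached as far as the arm can. A call with a gripper value outside its range is refused whole. The fingers move at their own pace and stop on an object; "force" is the grip in N (left out, the last holds). Time passes only in rows, so rows that do not move let the fingers close, or fill a call up. It gives the time, the measured TCP pose, the force, the opening and the grip force at its end, in the units of the state.
- ctrl.get_obs(): the state, without advancing time (a new reading comes with each control period).
- ctrl.camera(name): name is "side" or "top" or "wrist"; returns a dict with "pixels" (384x512x3 uint8, red, green, blue), "z_map" (384x512 float32, m along the optical axis (not along the pixel's ray), 0 where there is no reading), "mtx" (3x3 intrinsics, pixels), "pose" (4x4, takes a point from camera to world coordinates). Camera axes: x right, y up, looking along -z (the intrinsics and any distortion apply to the point x, -y, -z); pixel columns grow to the right and rows downward; lengths in m; the calibration is good to about 2 mm. A picture is of the moment at which its call begins.
- ctrl.hand_in(): hands the job in; it is judged then, once.
The state is a dict: "time_s": time; "qpos": joint angles; "joint_vel": joint speeds; "tau": joint torques, N m; "ee_pos": TCP position; "eef_rot": TCP orientation; "force": force on the tool from outside, world axes, zero at the start; "moment": the same for the moment, N m; "grip_width": finger opening in m; "grip_force": force on a finger pad.
Only numpy, scipy, OpenCV 4.12 (cv2) and the standard library are available. Lean on these libraries where they do the work, as an engineer would, in place of code of your own. Each camera call takes 0.05 s, during which the arm holds its last target. There are 200 camera calls.

### The job

Reset the generator control box: swing its door wide open by its handle, about upright or beyond, and leave it open; then take the yellow-handled probe from the tool rack, put its tip down through the reset hole in the white inner plate and press the red button well down without ramming it. Finish while still gripping the probe and holding the button down; leave the main breaker's toggle, the screwdrivers and everything else on the bench as they are.

Things in the scene. Friction and masses are not known exactly. Their poses are not given: they have to be found in the camera images.
- control_box: Light grey generator control box lying on its back, fixed to the bench: 260 mm (x) by 190 mm (y), rim 107 mm high, 120 mm with the door shut. Origin: centre of its underside; x points from its lower end (near the robot, three cable glands standing out 21 mm) to its upper end, z up. Inside, a white inner plate lies 86 mm above the underside; its fittings stand up to 15 mm above it.
- box_door (a joint): Angle of the box's grey door (264 x 194 x 12 mm, smoked window, 0.35 kg), rad: 0 shut and lying flat, 1.57 upright, 1.95 its stop. Hinged along the box's left (+y) long edge, it swings up and over to the left. The hinge is stiff: it takes up to 5 N at the handle and the door stays where it is left. May start slightly ajar; no latch.
- door_handle (a point): Middle of the grip bar of the door's black bow handle: round bar 10 mm in diameter, 88 mm of it free along the box's x axis, its centre line 34 mm off the door's outer face, 175 mm across the door from the hinge line and 17 mm inside the door's free edge. Moves with the door; its axes are the door's (z = out of the door's face).
- door_hinge (a point): Middle of the door's hinge line on the box's left edge, 108 mm above its underside; the line runs along the box's x axis (point axes = the box's). With the door at angle a the handle bar's centre lies 175 cos a - 46 sin a to the box's right (-y) of the hinge line and 175 sin a + 46 cos a above it (mm).
- reset_hole (a point): Centre of the mouth of the reset hole: round, 16 mm clear diameter, ringed by a black collar (25 mm outside, 3 mm high) on the white inner plate of the box; axis upright. Point at the collar's top, 89 mm above the box's underside. Hidden while the door is shut: at x -60 mm, y -50 mm in the box's frame.
- button_top (a point): Middle of the top of the red reset button, 13 mm in diameter, 16 mm below the mouth of the reset hole and on its axis; moves down with the button.
- reset_button (a joint): Travel of the reset button, m: 0 released, 0.006 fully down. Spring return: starts to move at about 1.5 N, fully down at about 5 N. The switch makes at 0.004.
- main_switch (a joint): Toggle of the main breaker (black bar 66 mm wide on the white breaker, on the inner plate left of the reset hole), rad: 0 as found, grows when knocked over, up to 0.9; it stays where it is put.
- probe_grip (a point): The probe: hand tool with round yellow handle (24 mm diameter, 78 mm long, thin black bands) and round white nylon shank (6 mm diameter, 100 mm long, blunt end), about 70 g, standing upright, tip down, in a rack hole. Point: centre of the handle on its axis, 139 mm above the tip and 39 mm below the handle's top; z axis from tip to handle.
- probe_tip (a point): The blunt lower end of the probe's white shank.
- tool_rack: Green steel tool rack fixed to the bench: 210 mm long (y), shelf 85 mm deep, its top 112 mm above the bench, base 120 mm deep. Origin: centre of its underside. Three 10 mm holes 65 mm apart along y, the middle one at the centre; in each stands a tool, handle resting on the shelf, tip 12 mm and top 190 mm above the bench. Which tool is in which hole varies.
- red_driver_grip (a point): Flat-blade screwdriver with red handle and steel shank, same sizes as the probe, in the rack. Point at the handle's centre. Not for this job.
- blue_driver_grip (a point): Cross-head screwdriver with blue handle and steel shank, same sizes as the probe, in the rack. Point at the handle's centre. Not for this job.
- whetstone: Two-tone whetstone 40 x 110 x 26 mm lying on the bench; origin under its centre.
- tape_roll: Roll of black tape, 100 mm diameter, 45 mm high, lying flat; origin at its underside's centre.
- spray_can: Blue spray can, 66 mm diameter, 200 mm high, upright; origin under its centre.
- grinding_wheel: Thin brown grinding wheel, 105 mm diameter, 8 mm thick, lying flat at the back; origin under its centre.
- chain_box: Red carton of saw chain, 90 x 120 x 45 mm; origin under its centre.
- oil_bottle: White oil bottle with red cap, 70 mm diameter, 190 mm high, upright; origin under its centre.
There are look-alikes about, which are no part of the job. There is more than one size of the part that bears probe_grip; the job needs the smallest.

How it is judged:
By the outcome, as a careful person would: the job done as asked, in the order asked, and still so for the second after the job is handed in, while the arm keeps its last pose, push and grip.
It also fails if it takes over 67 s, if anything falls off the work surface, if the arm or the gripper's body presses on something with over 40 N, if the wrist force passes 120 N, or if a joint passes its speed limit or range.

## Working session

There is one attempt and no reset: what is moved stays moved. The work goes in short steps, Python scripts to look and compute and a tool call to move; the robot and the scene stay as the last step left them, time stands still between calls to the robot, and variables do not carry over. Pictures are saved under pics/ and viewed, at most 10 in all, crops included, and the job is handed in when it is done.

Besides the shell and the picture viewer there is one more tool, called after ">>>" as name([rows], argument=value, ...), one row to a line, values as JSON. servo_tool: Moves the arm, as the interface text tells. Its arguments: {"type":"object","properties":{"plan":{"type":"array","items":{"type":"array","items":{"type":"number"}}},"force":{"type":"number"}},"required":["plan"]}

```bash
mkdir -p pics; ls; cat > h.py <<'E'
import numpy as np, cv2
from station import ctrl
def save(c,n): cv2.imwrite('pics/'+n,c['pixels'][:,:,::-1])
def pts(c):
    "world point per pixel from depth"
    z=c['z_map'];K=c['mtx'];v,u=np.mgrid[:z.shape[0],:z.shape[1]]
    p=np.stack([(u-K[0,2])/K[0,0]*z,-(v-K[1,2])/K[1,1]*z,-z],-1)
    P=c['pose'];w=p@P[:3,:3].T+P[:3,3];w[z==0]=np.nan;return w
E
python3 - <<'E'
from h import *
o=ctrl.get_obs();print(o)
a=ctrl.camera('top');b=ctrl.camera('side')
np.savez('a.npz',top=pts(a),side=pts(b),tr=a['pixels'],sr=b['pixels'])
print(a['pose'],b['pose'],a['mtx'])
cv2.imwrite('pics/t0.png',a['pixels'][:,:,::-1]);cv2.imwrite('pics/s0.png',b['pixels'][:,:,::-1])
E
```

```text
pics
{'time_s': 0.0, 'qpos': array([ 1.20940342e+00,  3.00460557e-01,  1.52160019e+00, -1.72657073e-05,
        1.32067888e+00, -6.65923053e-02]), 'joint_vel': array([-1.87568246e-04, -4.85576520e-04, -5.45187270e-05,  2.47000106e-03,
       -1.02826109e-04,  4.17872306e-04]), 'tau': array([ 1.68177059e-03, -5.31803441e+01, -3.52744889e+01,  7.08556990e-02,
        2.43146508e-02, -1.10098938e-04]), 'ee_pos': array([0.15971095, 0.52602308, 0.20488403]), 'eef_rot': array([-3.14044710e+00, -5.96369963e-05,  2.84679630e+00]), 'force': array([-0.01792588,  0.78548824, -0.61393068]), 'moment': array([ 0.00714632, -0.02416166,  0.01177262]), 'grip_force': 0.0, 'grip_width': 0.0941882439845765}
[[ 0.01067332  0.99488418 -0.10045667  0.35910157]
 [-0.99981548  0.00901337 -0.01696345 -0.00330485]
 [-0.01597122  0.10061919  0.99479681  1.62950914]
 [ 0.          0.          0.          1.        ]] [[ 0.76770099  0.36901432 -0.52389276 -0.30337471]
 [-0.64077648  0.45020298 -0.62187038 -0.9765043 ]
 [ 0.00637901  0.81310867  0.58207698  1.03268802]
 [ 0.          0.          0.          1.        ]] [[363.19963251   0.         257.57434426]
 [  0.         363.19963251 199.92700909]
 [  0.           0.           1.        ]]
```

View pics/t0.png

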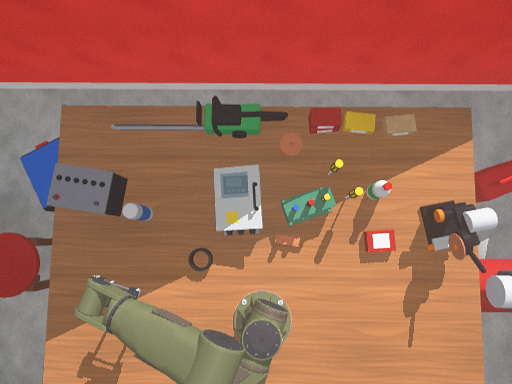

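View pics/s0.png

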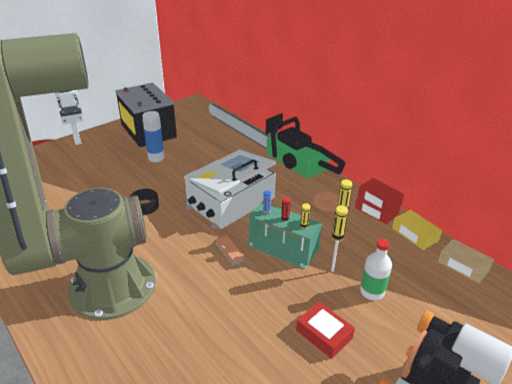

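The top view shows the box at about (238,198) with its black handle at (255,196). The rack is at (310,205), with blue (295,208), red (311,203) and yellow (327,197) tools. Two larger yellow look-alikes stand at (338,163) and (357,191). The side view agrees: the door looks shut, and the rack's yellow tool is at (305,215).

```bash
python3 - <<'E'
from h import *
d=np.load('a.npz');W=d['top'];I=d['tr'];
def rect(m,name):
    m=m&np.isfinite(W[...,2]);p=W[m]
    r=cv2.minAreaRect((p[:,:2]*1000).astype(np.float32));print(name,m.sum(),p.mean(0).round(4),'z',np.percentile(p[:,2],[5,50,95]).round(3),'rect',np.round(r[0],1),np.round(r[1],1),round(r[2],1))
    return p
v,u=np.mgrid[:384,:512]
def win(u0,u1,v0,v1): return (u>=u0)&(u<=u1)&(v>=v0)&(v<=v1)
Z=W[...,2]
rect(win(205,270,155,240)&(Z>.09)&(Z<.14),'box top')
g=I.max(-1).astype(int)
p=rect(win(245,262,175,220)&(Z>.135),'handle')
hsv=cv2.cvtColor(I,cv2.COLOR_RGB2HSV)
rk=win(275,345,180,230)
rect(rk&(Z>.09)&(Z<.13),'shelf')
for n,lo,hi in(('y',20,35),('r',0,8),('b',105,130)):
    rect(rk&(Z>.17)&(hsv[...,0]>=lo)&(hsv[...,0]<=hi)&(hsv[...,1]>120),n)
S=d['side'];hs=cv2.cvtColor(d['sr'],cv2.COLOR_RGB2HSV)
m=win(297,315,200,232)&(hs[...,0]>=20)&(hs[...,0]<=35)&(hs[...,1]>120);q=S[m];print('side y',q.mean(0),q.min(0),q.max(0))
m=win(150,290,130,240)&(S[...,2]>.14)&(S[...,2]<.19)&(d['sr'].max(-1)<80);q=S[m];
print('side handle',len(q),q.mean(0))
r=cv2.fitLine(p[:,:2].astype(np.float32),2,0,.01,.01).ravel();print('line',r,np.degrees(np.arctan2(r[1],r[0])))
rect(win(280,305,232,250)&(Z>.015)&(Z<.05),'whet')
rect(win(325,345,155,172)&(Z>.1),'big1');rect(win(350,365,185,200)&(Z>.1),'big2')
# edges of door: plane tilt
m=win(215,262,168,230)&(Z>.1)&(Z<.135);q=W[m];A=np.c_[q[:,:2],np.ones(len(q))];print(np.linalg.lstsq(A,q[:,2],rcond=None)[0])
c=cv2.resize(I[145:245,195:345][:,:,::-1],None,fx=5,fy=5,interpolation=cv2.INTER_CUBIC);cv2.imwrite('pics/c0.png',c)
E
```

```text
box top 1793 [0.5221 0.1414 0.1282] z [0.117 0.128 0.139] rect [521.1 109.3] [263.6 197.3] 3.7
handle 704 [0.5148 0.0432 0.1526] z [0.14  0.15  0.189] rect [519.5  41.4] [187.7  66. ] 0.8
shelf 897 [ 0.5    -0.1897  0.1121] z [0.106 0.112 0.118] rect [ 501.1 -191.9] [ 85.3 210.6] 19.6
y 29 [ 0.5211 -0.2519  0.1892] z [0.183 0.19  0.194] rect [ 521.2 -252.8] [19.9 20.5] 5.4
r 29 [ 0.4998 -0.1909  0.1896] z [0.182 0.19  0.195] rect [ 500.  -190.9] [19.5 21. ] 45.0
b 27 [ 0.4775 -0.13    0.1894] z [0.183 0.189 0.195] rect [ 477.7 -129.7] [19.6 20. ] 46.2
side y [nan nan nan] [nan nan nan] [nan nan nan]
side handle 109 [0.54606132 0.02705947 0.17300352]
line [0.9991049  0.04230104 0.51476395 0.04318288] 2.4243946
whet 183 [ 0.3465 -0.1179  0.0262] z [0.02  0.026 0.032] rect [ 346.4 -116.9] [89.3 39.5] 80.6
big1 107 [ 0.6426 -0.2878  0.2154] z [0.148 0.232 0.243] rect [ 645.6 -291.1] [30.5 30.6] 20.5
big2 105 [ 0.5368 -0.3615  0.217 ] z [0.156 0.233 0.244] rect [ 538.5 -365.7] [30.4 30.5] 86.9
[-0.00585386 -0.05442117  0.13727588]
```

View pics/c0.png

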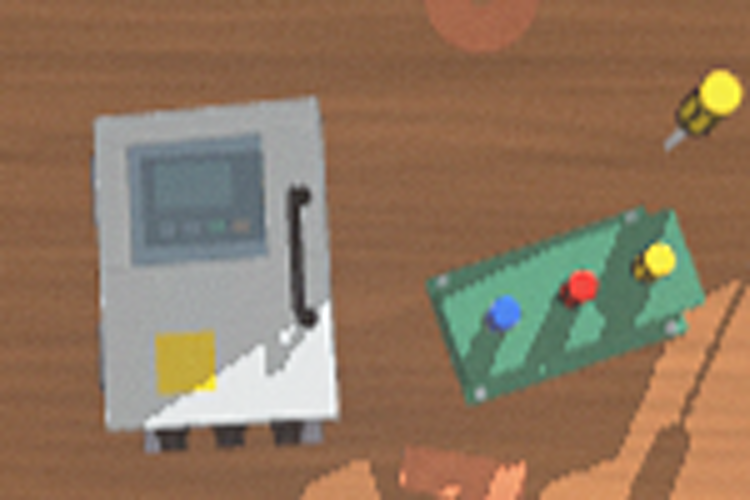

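```bash
python3 - <<'E'
from h import *
d=np.load('a.npz');W=d['top'];I=d['tr']
a=ctrl.camera('top');K=a['mtx'];P=a['pose']
def ray(u,v,z):
    r=P[:3,:3]@np.array([(u-K[0,2])/K[0,0],-(v-K[1,2])/K[1,1],-1]);return (P[:3,3]+r*(z-P[2,3])/r[2])
cor=[(95,118),(315,97),(338,418),(107,430)];zz=[.12,.132,.132,.12]
C=[ray(195+x/5-.4,145+y/5-.4,z) for (x,y),z in zip(cor,zz)]
for c in C:print(c.round(4))
C=np.array(C);print('ctr',C.mean(0),'lens',np.linalg.norm(C-np.roll(C,-1,0),axis=1))
ax=(C[0]-C[3]+C[1]-C[2]);print('yaw',np.degrees(np.arctan2(ax[1],ax[0])))
v,u=np.mgrid[:384,:512]
m=(u>250)&(u<262)&(v>180)&(v<212)&(I.max(-1)<75)
p=W[m];print(m.sum(),np.nanpercentile(p[:,2],[5,25,50,75,95]).round(3))
uu,vv=u[m],v[m];q=np.array([ray(x,y,.165) for x,y in zip(uu,vv)])
print(q.mean(0));r=cv2.minAreaRect((q[:,:2]*1000).astype(np.float32));print(r)
E
```

```text
[0.6445 0.2096 0.12  ]
[0.6615 0.0237 0.132 ]
[0.3937 0.002  0.132 ]
[0.382  0.1936 0.12  ]
ctr [0.52042955 0.10723327 0.126     ] lens [0.18703205 0.26871083 0.19238417 0.262976  ]
yaw 4.073125240493959
59 [0.158 0.182 0.189 0.191 0.194]
[0.52518722 0.0354841  0.165     ]
((523.053955078125, 33.39110565185547), (106.7866439819336, 14.69288158416748), 2.999478816986084)
```

```bash
python3 - <<'E'
from h import *
d=np.load('a.npz');W=d['top'];I=d['tr']
v,u=np.mgrid[:384,:512]
m=(u>250)&(u<262)&(v>180)&(v<212)&(I.max(-1)<75)&(W[...,2]>.175)
p=W[m];print('bar',m.sum(),p.mean(0),p.min(0),p.max(0))
l=cv2.fitLine(p[:,:2].astype(np.float32),2,0,.01,.01).ravel();print(l)
m=(u>218)&(u<248)&(v>172)&(v<226);q=W[m];q=q[np.isfinite(q[:,2])]
for _ in range(4):
    A=np.c_[q[:,:2],np.ones(len(q))];s=np.linalg.lstsq(A,q[:,2],rcond=None)[0];e=abs(A@s-q[:,2]);print(s,e.std(),len(q));q=q[e<2.5*e.std()+1e-4]
f=s/1
g=np.hypot(s[0],s[1]);print('angle',np.arctan(g),'yaw',np.degrees(np.arctan2(s[0],-s[1])))
# door outline
M=(u>205)&(u<275)&(v>155)&(v<240)&(abs(W[...,0]*s[0]+W[...,1]*s[1]+s[2]-W[...,2])<.008)&(W[...,2]>.1)
q=W[M];print(cv2.minAreaRect((q[:,:2]*1000).astype(np.float32)),q[:,2].min(),q[:,2].max())
E
```

```text
bar 46 [0.52403581 0.03660045 0.18943975] [0.47292883 0.0311696  0.1796486 ] [0.57365242 0.04031608 0.19762352]
[0.99789745 0.0648128  0.5240358  0.03660045]
[-0.02373391 -0.18443148  0.16723621] 0.002170907041732452 1529
[-0.02499719 -0.18418456  0.16785476] 0.0014698256279811047 1335
[-0.02554348 -0.1837015   0.16802055] 0.001057830387152141 1112
[-0.02470724 -0.18209511  0.16741743] 0.0007893058701646898 887
angle 0.1817360586622065 yaw -7.7268847425018405
((521.1381225585938, 109.99188995361328), (263.74310302734375, 195.55783081054688), 3.8696184158325195) 0.10890462181479621 0.1619635817720635
```

>>> servo_tool([
  [100,0,0,-0.05,0,0,0],
  [100,0,0,-0.05,0,0,-0.18],
  [100,0,0,-0.03,0,0,-0.18],
  [100,-0.03,-0.045,0,0,0,0],
  [100,-0.03,-0.045,0,0,0,0],
  [100,-0.03,-0.045,0,0,0,0],
  [100,-0.03,-0.045,0,0,0,0],
  [100,-0.03,-0.045,0,0,0,0],
], force=25)

```text
time_s: 1.15
ee_pos: [0.3248, 0.31, 0.3354]
eef_rot: [-3.142, -0.0, -3.076]
force: [0.9, 0.6, 0.3]
grip_width: 0.0942
grip_force: 0.0
```

>>> servo_tool([
  [60,-0.03,-0.048,0,0,0,0],
  [60,-0.03,-0.048,0,0,0,0],
  [60,-0.03,-0.048,0,0,0,0],
  [60,-0.03,-0.048,0,0,0,0],
  [60,-0.03,-0.048,0,0,0,0],
  [50,-0.03,-0.048,0.02,0,0,0],
  [50,0,0,0.03,0,0,0],
  [50,0,0,0,0,0,0],
])

```text
time_s: 2.15
ee_pos: [0.5218, 0.0355, 0.2836]
eef_rot: [3.141, -0.004, -3.077]
force: [-0.6, -0.2, 0.5]
grip_width: 0.047
grip_force: 0.0
```

```bash
python3 - <<'E'
from h import *
o=ctrl.get_obs();print(o['time_s'],o['ee_pos'],o['eef_rot'],o['qpos'],o['grip_width'])
c=ctrl.camera('wrist');save(c,'w1.png');W=pts(c);I=c['pixels']
m=(I.max(-1)<75)&(W[...,2]>.165)&(W[...,2]<.2)&(abs(W[...,1]-.037)<.04)&(abs(W[...,0]-.52)<.07)
p=W[m];print(m.sum(),p.mean(0),p.min(0),p.max(0))
E
```

```text
2.15 [0.52184924 0.03551723 0.28356601] [ 3.14126737 -0.00427624 -3.0771929 ] [-2.09597920e-03  1.92997333e-01  1.47316475e+00  4.05938851e-05
  1.47971898e+00 -1.63729514e+00] 0.047017700126022535
1077 [0.52113817 0.03526904 0.18760127] [0.47058491 0.02335835 0.16502668] [0.57716277 0.04297793 0.19166531]
```

View pics/w1.png

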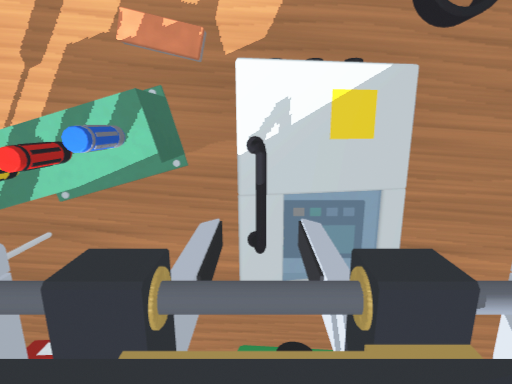

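The wrist view shows the bar at column 260, running from row 145 to 240, midway between the fingers. I'll descend and grip.

>>> servo_tool([
  [45,0,0,0.04,0,0,0],
  [45,0,0,0.04,0,0,0],
  [45,0,0,0.02,0,0,0],
  [45,0,0,0.014,0,0,0],
  [0,0,0,0,0,0,0],
  [0,0,0,0,0,0,0],
  [0,0,0,0,0,0,0],
  [0,0,0,0,0,0,0],
], force=25)

```text
time_s: 3.2
ee_pos: [0.5227, 0.0362, 0.1719]
eef_rot: [3.141, 0.001, -3.076]
force: [0.7, 2.4, -1.4]
grip_width: 0.0094
grip_force: 25.0
```

```bash
python3 - <<'E'
import numpy as np
r=lambda a:np.array([175*np.cos(a)-46*np.sin(a),175*np.sin(a)+46*np.cos(a)])
A=np.linspace(.18,1.70,25)
p=np.array([r(a) for a in A]);d=np.diff(p,axis=0)
for a,x in zip(A[1:],d):print(round(a,3),'tool y %.1f z %.1f'%(-x[0],-x[1]))
E
```

```text
0.243 tool y 5.2 z -10.2
0.307 tool y 5.8 z -9.9
0.37 tool y 6.4 z -9.5
0.433 tool y 7.0 z -9.1
0.497 tool y 7.6 z -8.6
0.56 tool y 8.1 z -8.1
0.623 tool y 8.6 z -7.6
0.687 tool y 9.1 z -7.0
0.75 tool y 9.5 z -6.4
0.813 tool y 9.9 z -5.8
0.877 tool y 10.2 z -5.2
0.94 tool y 10.5 z -4.5
1.003 tool y 10.8 z -3.8
1.067 tool y 11.0 z -3.2
1.13 tool y 11.2 z -2.4
1.193 tool y 11.3 z -1.7
1.257 tool y 11.4 z -1.0
1.32 tool y 11.5 z -0.3
1.383 tool y 11.4 z 0.4
1.447 tool y 11.4 z 1.2
1.51 tool y 11.3 z 1.9
1.573 tool y 11.2 z 2.6
1.637 tool y 11.0 z 3.3
1.7 tool y 10.7 z 4.0
```

>>> servo_tool([
  [0,0,0.0052,-0.0102,0,0,0],
  [0,0,0.0058,-0.0099,0,0,0],
  [0,0,0.0064,-0.0095,0,0,0],
  [0,0,0.007,-0.0091,0,0,0],
  [0,0,0.0076,-0.0086,0,0,0],
  [0,0,0.0081,-0.0081,0,0,0],
  [0,0,0.0086,-0.0076,0,0,0],
  [0,0,0.0091,-0.007,0,0,0],
])

```text
time_s: 4.2
ee_pos: [0.5189, 0.093, 0.2431]
eef_rot: [-3.139, 0.001, -3.077]
force: [1.5, -8.5, 4.6]
grip_width: 0.0093
grip_force: 25.0
```

>>> servo_tool([
  [0,0,0.0095,-0.0064,0,0,0],
  [0,0,0.0099,-0.0058,0,0,0],
  [0,0,0.0102,-0.0052,0,0,0],
  [0,0,0.0105,-0.0045,0,0,0],
  [0,0,0.0108,-0.0038,0,0,0],
  [0,0,0.011,-0.0032,0,0,0],
  [0,0,0.0112,-0.0024,0,0,0],
  [0,0,0.0113,-0.0017,0,0,0],
])

```text
time_s: 5.2
ee_pos: [0.5135, 0.1779, 0.2761]
eef_rot: [-3.141, 0.002, -3.077]
force: [2.2, -5.1, 4.3]
grip_width: 0.009
grip_force: 25.0
```

>>> servo_tool([
  [0,0,0.0114,-0.001,0,0,0],
  [0,0,0.0115,-0.0003,0,0,0],
  [0,0,0.0114,0.0004,0,0,0],
  [0,0,0.0114,0.0012,0,0,0],
  [0,0,0.0113,0.0019,0,0,0],
  [0,0,0.0112,0.0026,0,0,0],
  [0,0,0.011,0.0033,0,0,0],
  [0,0,0.0107,0.004,0,0,0],
])

```text
time_s: 6.2
ee_pos: [0.5073, 0.2681, 0.2619]
eef_rot: [-3.141, -0.0, -3.076]
force: [2.9, -2.1, 2.2]
grip_width: 0.0092
grip_force: 25.0
```

```bash
python3 - <<'E'
from h import *
o=ctrl.get_obs();print(o['ee_pos'],o['eef_rot'],o['force'],o['qpos'])
c=ctrl.camera('top');save(c,'t1.png');b=ctrl.camera('side')
I=cv2.resize(c['pixels'][130:260,180:360],None,fx=3,fy=3);J=b['pixels'][100:290,140:420]
J=cv2.resize(J,(540,366))
cv2.imwrite('pics/m1.png',cv2.resize(np.vstack([I[:,:,::-1],J[:,:,::-1]]),None,fx=.78,fy=.78))
E
```

```text
[0.5073432  0.26813221 0.26194362] [-3.14146242e+00 -1.78468957e-04 -3.07642296e+00] [ 2.9146285  -2.08440064  2.2089966 ] [ 4.22392814e-01  3.18363565e-01  1.36635498e+00 -5.99946734e-05
  1.45708685e+00 -1.21356640e+00]
```

View pics/m1.png

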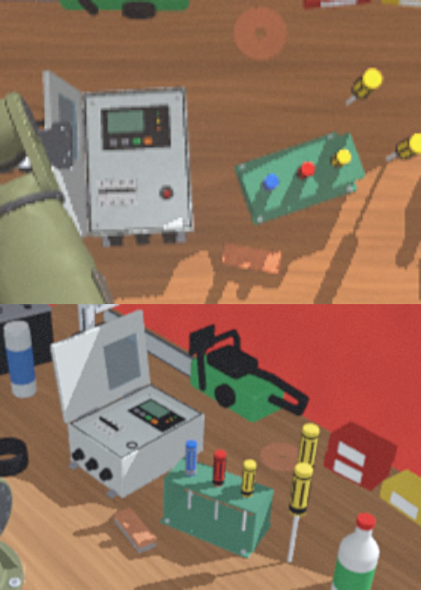

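The merged view shows the door past upright at (60,150) and the red button inside the collar at (167,192) in the top half. I'll release the handle, rise and hover over the box.

>>> servo_tool([
  [22,0,0,0,0,0,0],
  [22,0,0,0,0,0,0],
  [22,0,0,-0.03,0,0,0],
  [22,0,0,-0.05,0,0,0],
  [22,0,-0.05,0,0,0,0],
  [22,0,-0.06,0,0,0,0],
  [50,0,-0.06,0,0,0,0],
  [50,0,-0.05,0,0,0,0],
])

```text
time_s: 7.3
ee_pos: [0.5213, 0.046, 0.3423]
eef_rot: [3.141, -0.0, -3.077]
force: [0.6, 0.9, -0.5]
grip_width: 0.0373
grip_force: 0.0
```

```bash
python3 - <<'E'
from h import *
o=ctrl.get_obs();print(o['ee_pos'],o['eef_rot'],o['force'])
def ray(c,u,v,z):
    K=c['mtx'];P=c['pose'];r=P[:3,:3]@np.array([(u-K[0,2])/K[0,0],-(v-K[1,2])/K[1,1],-1]);return P[:3,3]+r*(z-P[2,3])/r[2]
for n in('top','wrist'):
    c=ctrl.camera(n);W=pts(c);I=c['pixels'];h=cv2.cvtColor(I,cv2.COLOR_RGB2HSV)
    near=np.hypot(W[...,0]-.4625,W[...,1]-.051)<.03
    red=near&((h[...,0]<8)|(h[...,0]>172))&(h[...,1]>120)
    drk=near&(I.max(-1)<80)
    for k,m,z in(('red',red,.073),('dark',drk,.089)):
        if m.any():
            v,u=np.nonzero(m);uc,vc=(u.min()+u.max())/2,(v.min()+v.max())/2
            print(n,k,m.sum(),uc,vc,ray(c,uc,vc,z),ray(c,u.mean(),v.mean(),z),np.ptp(u),np.ptp(v),np.nanmedian(W[m][:,2]))
    if n=='wrist':save(c,'w2.png')
    else:
        # door
        m=(W[...,2]>.14)&(W[...,0]>.4)&(W[...,0]<.65)&(W[...,1]>.15)&(W[...,1]<.3);q=W[m];i=q[:,2]>.28;print('door top edge',q[i].mean(0) if i.any() else q[:,2].max())
E
```

```text
[0.52133661 0.04595217 0.34229651] [ 3.14133514e+00 -4.46715308e-04 -3.07700616e+00] [ 0.56860319  0.94235047 -0.46705371]
top dark 16 246.5 195.0 [0.53538934 0.07049966 0.089     ] [0.53833133 0.07214342 0.089     ] 9 4 0.5377299444267221
door top edge [0.5202343  0.23567303 0.29241445]
wrist red 72 269.5 130.5 [0.46383285 0.05095431 0.073     ] [0.46405477 0.05053052 0.073     ] 9 9 0.07245723127903203
wrist dark 2081 336.0 213.0 [0.57587289 0.15640511 0.089     ] [0.65929717 0.21459448 0.089     ] 148 180 0.4574898563131563
```

View pics/w2.png

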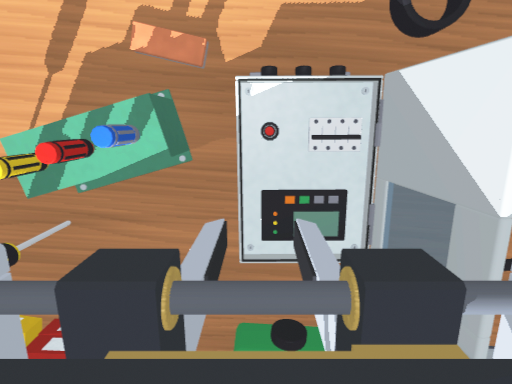

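The wrist view shows the open panel. The red button in its collar is at (269,130), which gives (0.464, 0.051) and matches the expected spot. The yellow tool is at the far end of the rack. Next I'll go above the probe.

>>> servo_tool([
  [70,0.004,-0.0596,0,0,0,0],
  [70,0.004,-0.0596,0,0,0,0],
  [70,0.004,-0.0596,0,0,0,0],
  [70,0.004,-0.0596,0,0,0,0],
  [70,0.004,-0.0596,0,0,0,0],
  [70,0,0,0,0,0,0.16],
  [70,0,0,0,0,0,0.16],
  [70,0,0,0,0,0,0.16],
])

```text
time_s: 8.4
ee_pos: [0.5214, -0.2501, 0.3421]
eef_rot: [3.141, -0.001, 2.722]
force: [-0.4, -0.0, -0.2]
grip_width: 0.0657
grip_force: 0.0
```

>>> servo_tool([
  [70,0,0,0,0,0,0.16],
  [70,0,0,0,0,0,0.16],
  [70,0,0,0,0,0,0.16],
  [70,0,0,0,0,0,0.16],
  [70,0,0,0,0,0,0.16],
  [70,0,0,0.03,0,0,0.017],
  [70,0,0,0.03,0,0,0],
  [70,0,0,0,0,0,0],
])

```text
time_s: 9.4
ee_pos: [0.5208, -0.2498, 0.2805]
eef_rot: [-3.139, -0.003, 1.91]
force: [-0.8, -1.2, 1.3]
grip_width: 0.0658
grip_force: 0.0
```

```bash
python3 - <<'E'
from h import *
o=ctrl.get_obs();print(o['ee_pos'],o['eef_rot'],o['qpos'])
c=ctrl.camera('wrist');W=pts(c);I=c['pixels'];h=cv2.cvtColor(I,cv2.COLOR_RGB2HSV);save(c,'w3.png')
m=(np.hypot(W[...,0]-.521,W[...,1]+.2525)<.03)&(h[...,0]>20)&(h[...,0]<35)&(h[...,1]>120)
t=m&(W[...,2]>.185);print(m.sum(),t.sum())
for k in (m,t):
    q=W[k]
    if len(q):print(q.mean(0),cv2.minAreaRect((q[:,:2]*1000).astype(np.float32)),cv2.minEnclosingCircle((q[:,:2]*1000).astype(np.float32)))
E
```

```text
[ 0.52081699 -0.24976756  0.28051449] [-3.13903367 -0.00335629  1.91024369] [-5.10713424e-01  3.21656355e-01  1.32003679e+00  2.92546906e-04
  1.50410995e+00 -8.50185193e-01]
2090 1905
[ 0.51708177 -0.23882093  0.33143326] ((518.8348999023438, -251.85606384277344), (41.64350128173828, 47.11311340332031), 9.830024719238281) ((521.8999633789062, -251.9249725341797), 29.064250946044922)
[ 0.51675713 -0.23817134  0.34821806] ((520.8638305664062, -247.67633056640625), (42.190216064453125, 34.85276412963867), 20.057071685791016) ((518.7515258789062, -242.49951171875), 23.262929916381836)
```

View pics/w3.png

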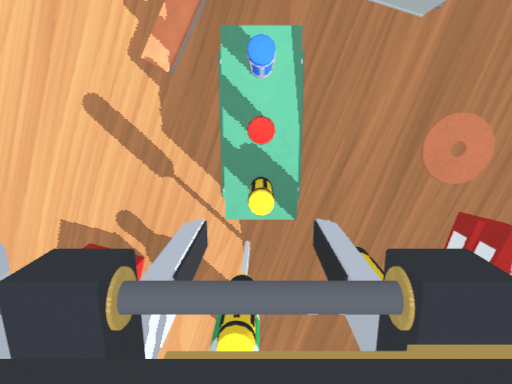

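```bash
python3 - <<'E'
from h import *
c=ctrl.camera('wrist');W=pts(c);I=c['pixels'];h=cv2.cvtColor(I,cv2.COLOR_RGB2HSV)
m=(np.hypot(W[...,0]-.521,W[...,1]+.2525)<.03)&(h[...,0]>20)&(h[...,0]<35)&(h[...,1]>120)&(W[...,2]>.182)&(W[...,2]<.2)
q=W[m];print(m.sum(),q.mean(0),cv2.minEnclosingCircle((q[:,:2]*1000).astype(np.float32)))
o=ctrl.get_obs();psi=o['eef_rot'][2];d=np.array([.521,-.2525])-o['ee_pos'][:2]
for t in (d,q.mean(0)[:2]-o['ee_pos'][:2]):print('tool x,y',t@[np.cos(psi),np.sin(psi)],t@[np.sin(psi),-np.cos(psi)])
E
```

```text
516 [ 0.52152136 -0.25338393  0.18902647] ((521.6636962890625, -254.41331481933594), 11.89217472076416)
tool x,y -0.0017522199002169188 -0.0012340495791428284
tool x,y -0.002759287607866004 -0.0010366508487749562
```

>>> servo_tool([
  [70,-0.003,-0.001,0,0,0,0],
  [70,0,0,0.04,0,0,0],
  [70,0,0,0.04,0,0,0],
  [70,0,0,0.04,0,0,0],
  [70,0,0,0.025,0,0,0],
  [0,0,0,0,0,0,0],
  [0,0,0,0,0,0,0],
  [0,0,0,0,0,0,0],
], force=40)

```text
time_s: 10.5
ee_pos: [0.5218, -0.2542, 0.1389]
eef_rot: [3.14, 0.002, 1.91]
force: [0.4, 0.3, 0.4]
grip_width: 0.0394
grip_force: 0.0
```

>>> servo_tool([
  [0,0,0,0,0,0,0],
  [0,0,0,0,0,0,0],
  [0,0,0,-0.02,0,0,0],
  [0,0,0,-0.04,0,0,0],
  [0,0,0,-0.04,0,0,0],
  [0,0,0,-0.04,0,0,0],
  [0,0,0,0,0,0,0],
  [0,0,0,0,0,0,0],
])

```text
time_s: 11.5
ee_pos: [0.521, -0.2537, 0.2763]
eef_rot: [-3.141, -0.001, 1.91]
force: [-0.3, -0.1, -1.0]
grip_width: 0.0237
grip_force: 40.0
```

```bash
python3 - <<'E'
from h import *
o=ctrl.get_obs();print(o['ee_pos'],o['eef_rot'],o['grip_width'])
b=ctrl.camera('side');cv2.imwrite('pics/s2.png',cv2.resize(b['pixels'][90:310,180:430][:,:,::-1],None,fx=2.5,fy=2.5))
E
```

```text
[ 0.52096602 -0.25374675  0.27627162] [-3.14062573e+00 -1.08741158e-03  1.90980794e+00] 0.023657725298742036
```

View pics/s2.png

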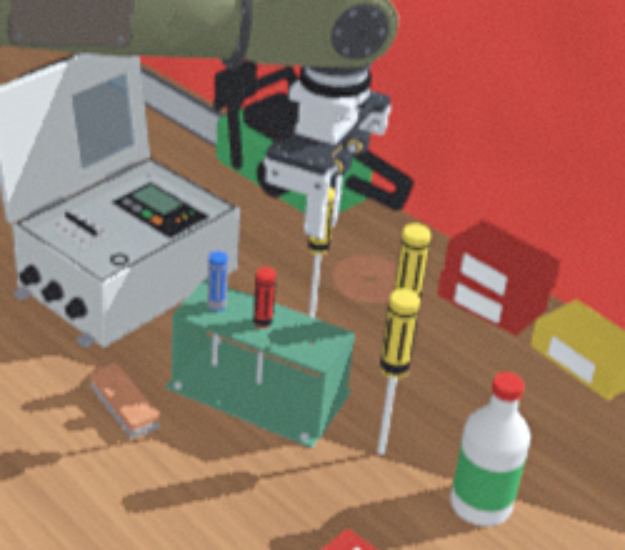

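The side view shows the probe held upright at (318,250), clear of the rack, and both drivers still in place. Now I'll carry it over to the hole.

>>> servo_tool([
  [0,0,0,-0.04,0,0,0],
  [0,0,0,-0.04,0,0,0],
  [0,0.051,0.0079,0,0,0,0],
  [0,0.051,0.0079,0,0,0,0],
  [0,0.051,0.0079,0,0,0,0],
  [0,0.051,0.0079,0,0,0,0],
  [0,0.051,0.0079,0,0,0,0],
  [0,0.051,0.008,0,0,0,0],
])

```text
time_s: 12.55
ee_pos: [0.4635, 0.052, 0.3562]
eef_rot: [-3.14, -0.001, 1.91]
force: [-0.7, 0.3, -0.8]
grip_width: 0.0235
grip_force: 40.0
```

>>> servo_tool([
  [0,0,0,0.03,0,0,0],
  [0,0,0,0.03,0,0,0],
  [0,0,0,0.03,0,0,0],
  [0,0,0,0.015,0,0,0],
  [0,0,0,0,0,0,0],
  [0,0,0,0,0,0,0],
  [0,0,0,0,0,0,0],
  [0,0,0,0,0,0,0],
])

```text
time_s: 13.55
ee_pos: [0.4644, 0.0505, 0.2528]
eef_rot: [3.141, 0.0, 1.91]
force: [0.4, 0.8, 0.1]
grip_width: 0.0237
grip_force: 40.0
```

```bash
python3 - <<'E'
from h import *
o=ctrl.get_obs();print(o['ee_pos'],o['eef_rot'],o['force'],o['grip_width'])
b=ctrl.camera('side');W=pts(b);I=b['pixels']
w=ctrl.camera('wrist');V=pts(w)
for n,X,c in(('side',W,b),('wrist',V,w)):
    m=(np.hypot(X[...,0]-.464,X[...,1]-.051)<.02)&(X[...,2]>.115)&(X[...,2]<.2);q=X[m];print(n,m.sum())
    if len(q):
        print(q[:,2].min(),q[:,2].max())
        for z in np.arange(.115,.2,.01):
            s=q[abs(q[:,2]-z)<.005]
            if len(s):print(round(z,3),s.mean(0).round(4),len(s))
# project hole mouth & button into side
P=np.linalg.inv(b['pose']);K=b['mtx']
for p in((.464,.051,.089),(*o['ee_pos'][:2],o['ee_pos'][2]-.126)):
    q=P[:3,:3]@p+P[:3,3];print('side px',K[0,0]*q[0]/-q[2]+K[0,2],K[1,1]*q[1]/q[2]+K[1,2])
L=cv2.resize(I[120:240,170:290][:,:,::-1],(480,480),interpolation=cv2.INTER_CUBIC)
R=cv2.resize(w['pixels'][:,:,::-1],(320,240));R=np.vstack([R,np.zeros((240,320,3),np.uint8)])
cv2.imwrite('pics/m3.png',np.hstack([L,R]))
E
```

```text
[0.46442261 0.05046634 0.25278811] [3.14090694e+00 2.48178688e-04 1.90981513e+00] [0.35133856 0.82350654 0.0786459 ] 0.023687072047129797
side 26
0.13089971502037456 0.19678655042057203
0.135 [0.4631 0.0479 0.1342] 4
0.145 [0.4624 0.0479 0.1467] 3
0.155 [0.4625 0.0476 0.1548] 1
0.165 [0.4632 0.0483 0.1642] 4
0.175 [0.462  0.0498 0.1758] 6
0.185 [0.4633 0.0503 0.1848] 4
0.195 [0.4629 0.0495 0.1932] 4
wrist 98
0.1286458620496827 0.19402654753250248
0.125 [0.463  0.0521 0.1286] 1
0.135 [0.4627 0.0517 0.1354] 12
0.145 [0.4626 0.0518 0.1451] 13
0.155 [0.4629 0.0518 0.1551] 14
0.165 [0.4624 0.0518 0.1652] 16
0.175 [0.4626 0.0519 0.1751] 16
0.185 [0.4629 0.0519 0.1854] 20
0.195 [0.4626 0.052  0.1923] 6
side px 227.16549830441906 193.3969003509214
side px 227.12385944942548 184.33071044285558
```

View pics/m3.png

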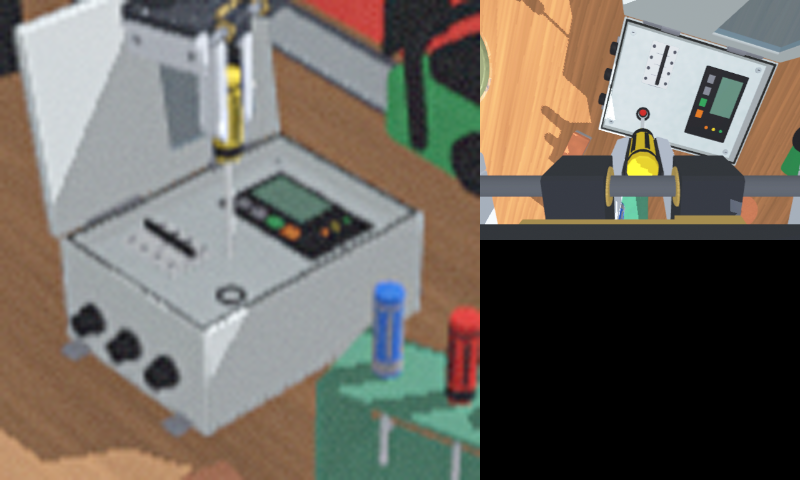

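The left half shows the shank hanging upright above the collar at (231,294). The right half shows it lined up with the red button. I'll lower it to just above the button, then press in small steps.

>>> servo_tool([
  [0,0,0,0.01,0,0,0],
  [0,0,0,0.01,0,0,0],
  [0,0,0,0.01,0,0,0],
  [0,0,0,0.01,0,0,0],
  [0,0,0,0.008,0,0,0],
  [0,0,0,0,0,0,0],
  [0,0,0,0,0,0,0],
  [0,0,0,0,0,0,0],
])

```text
time_s: 14.65
ee_pos: [0.4644, 0.0505, 0.2047]
eef_rot: [3.141, 0.0, 1.91]
force: [0.5, 0.5, 0.1]
grip_width: 0.0235
grip_force: 40.0
```

>>> servo_tool([
  [0,0,0,0.002,0,0,0],
  [0,0,0,0.002,0,0,0],
  [0,0,0,0.002,0,0,0],
  [0,0,0,0.001,0,0,0],
  [0,0,0,0,0,0,0],
  [0,0,0,0,0,0,0],
  [0,0,0,0,0,0,0],
  [0,0,0,0,0,0,0],
])

```text
time_s: 15.65
ee_pos: [0.4643, 0.0505, 0.1974]
eef_rot: [3.142, 0.0, 1.91]
force: [-0.6, -0.1, 1.1]
grip_width: 0.0236
grip_force: 40.0
```

>>> servo_tool([
  [0,0,0,0.001,0,0,0],
  [0,0,0,0.001,0,0,0],
  [0,0,0,0,0,0,0],
  [0,0,0,0,0,0,0],
  [0,0,0,0,0,0,0],
  [0,0,0,0,0,0,0],
  [0,0,0,0,0,0,0],
  [0,0,0,0,0,0,0],
])

```text
time_s: 16.65
ee_pos: [0.4643, 0.0505, 0.1954]
eef_rot: [3.141, 0.0, 1.91]
force: [-0.0, 0.7, 1.9]
grip_width: 0.0232
grip_force: 40.0
```

>>> servo_tool([
  [0,0,0,0.001,0,0,0],
  [0,0,0,0.001,0,0,0],
  [0,0,0,0,0,0,0],
  [0,0,0,0,0,0,0],
  [0,0,0,0,0,0,0],
  [0,0,0,0,0,0,0],
  [0,0,0,0,0,0,0],
  [0,0,0,0,0,0,0],
])

```text
time_s: 17.65
ee_pos: [0.4643, 0.0505, 0.1934]
eef_rot: [3.142, 0.0, 1.91]
force: [-0.9, -0.2, 4.0]
grip_width: 0.0235
grip_force: 40.0
```

```bash
cat > f.py <<'E'
from h import *
F=[]
for i in range(8):ctrl.camera('top');F.append(ctrl.get_obs()['force'])
print(np.mean(F,0),np.std(F,0),ctrl.get_obs()['ee_pos'])
E
python3 f.py
```

```text
[-2.70489609e-03 -4.69857208e-02  3.30204379e+00] [0.57052632 0.35779729 0.45560753] [0.46429447 0.05048028 0.19333235]
```

>>> servo_tool([
  [0,0,0,0.001,0,0,0],
  [0,0,0,0,0,0,0],
  [0,0,0,0,0,0,0],
  [0,0,0,0,0,0,0],
  [0,0,0,0,0,0,0],
  [0,0,0,0,0,0,0],
  [0,0,0,0,0,0,0],
  [0,0,0,0,0,0,0],
])

```text
time_s: 19.05
ee_pos: [0.4643, 0.0505, 0.1924]
eef_rot: [3.142, 0.0, 1.91]
force: [1.3, -0.9, 4.5]
grip_width: 0.0234
grip_force: 40.0
```

```bash
python3 f.py
```

```text
[0.1034465  0.05443175 4.27637688] [0.33839684 0.54617313 0.44426296] [0.46429303 0.05047872 0.19234168]
```

>>> servo_tool([
  [0,0,0,0.0008,0,0,0],
  [0,0,0,0,0,0,0],
  [0,0,0,0,0,0,0],
  [0,0,0,0,0,0,0],
  [0,0,0,0,0,0,0],
  [0,0,0,0,0,0,0],
  [0,0,0,0,0,0,0],
  [0,0,0,0,0,0,0],
])

```text
time_s: 20.45
ee_pos: [0.4644, 0.0505, 0.192]
eef_rot: [3.141, 0.0, 1.91]
force: [-1.7, -0.5, 8.8]
grip_width: 0.0235
grip_force: 40.0
```

```bash
python3 f.py
```

```text
[-1.39534204 -0.28588685  8.63495976] [0.53894511 0.48485439 0.29803226] [0.46443652 0.05048249 0.19201797]
```

>>> servo_tool([
  [0,0,0,-0.0004,0,0,0],
  [0,0,0,0,0,0,0],
  [0,0,0,0,0,0,0],
  [0,0,0,0,0,0,0],
  [0,0,0,0,0,0,0],
  [0,0,0,0,0,0,0],
  [0,0,0,0,0,0,0],
  [0,0,0,0,0,0,0],
])

```text
time_s: 21.85
ee_pos: [0.4643, 0.0505, 0.1921]
eef_rot: [3.141, 0.0, 1.91]
force: [-0.2, -0.2, 7.0]
grip_width: 0.0236
grip_force: 40.0
```

```bash
python3 f.py; python3 - <<'E'
from h import *
a=ctrl.camera('wrist');b=ctrl.camera('side')
cv2.imwrite('pics/m4.png',np.hstack([cv2.resize(x['pixels'],(400,300))[:,:,::-1] for x in(a,b)]))
E
```

```text
[-0.33897862 -0.09318854  6.4113063 ] [0.43649945 0.36657488 0.48279678] [0.46435505 0.05048811 0.1921603 ]
```

View pics/m4.png

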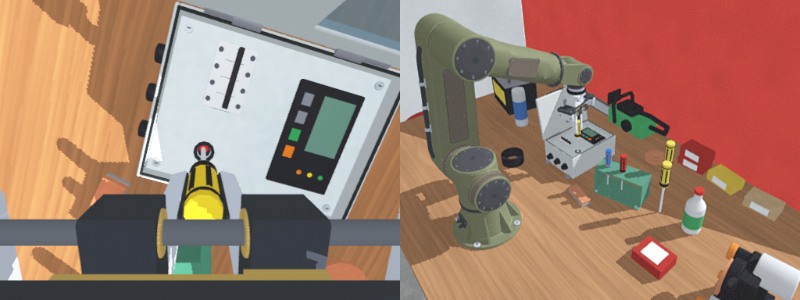

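The wrist view shows the shank inside the collar on the red button at (203,152), with the toggle untouched. The side view shows the door still open and the rest of the bench as it was. The force is about 6.4 N, so the button is fully down.

```bash
python3 -c "
from station import ctrl
print(ctrl.hand_in())"
```

```text
the job is handed in; nothing more can be done
None
```

I handed the job in with the door open past upright, the yellow probe still gripped, and the reset button held fully down at about 6 N (peak about 9 N); the toggle, screwdrivers and other items looked untouched in the last pictures.

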